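# Find the full ink bottle on the pan balance and press it home in the filling dock

## Task

Two small dropper bottles look the same, but one is full of ink and the other nearly empty. Set one upright in each pan of the balance, let go and see which way the beam tips; then take the heavier bottle and press it down into the dock until its stiff lift plate is fully home, feeling for the stop and not forcing it. Leave the lighter bottle standing in its pan, handle the balance gently, and do not disturb the paint cup and paint tube nearby.

Things in the scene. Friction and masses are not known exactly. Their poses are not given: they have to be found in the camera images.
- ink_a: Small yellow ink dropper bottle with a pale cap, closed, 73 mm tall: round body 29 mm across up to 49 mm, shoulder, then a cap about 21 mm across from 49 to 73 mm. Origin at the centre of the underside, z up through the cap. It looks exactly like ink_b; one of the two weighs about twice the other (81 to 110 g against 38 to 52 g), and only the balance tells which.
- ink_b: The other, identical looking, dropper bottle; same size and origin as ink_a.
- balance: Fixed equal-arm pan balance: wooden base 90 x 210 x 15 mm, origin at the centre of its underside, beam along its y. Two dark posts at the middle with a small white scale behind a brass pointer, up to 105 mm high. Do not press on it.
- beam (a joint): Tilt of the balance beam in rad. 0 is level (empty); positive: the pan at the balance's -y end (right) is down, the left one up; negative: left pan down. The tilt grows with the difference in load: the emptier bottle alone tips it about 0.055 to 0.08, the full one alone 0.115 to 0.165, one in each pan 0.04 to 0.11 towards the full one. Settles within a second; 0.1 rad moves a pan 9 mm.
- pan_left_floor (a point): Centre of the inner floor of the pan at the balance's +y end, 90 mm from the middle and 85 mm above the table when level. The pan is a round steel dish, flat inside to 20 mm radius, rim 6 mm above the floor and 54 mm across outside; it stays level as the beam tilts, moving up and down.
- pan_right_floor (a point): Same for the pan at the balance's -y end.
- pan_left: The pan at the +y end (its origin lies on the beam's end pivot, 20 mm below the floor).
- pan_right: The pan at the -y end (its origin lies on the beam's end pivot, 20 mm below the floor).
- dock: Fixed filling dock: grey block 64 x 64 x 60 mm on two dark steel feet (84 mm along its y), with one upright round bore 32 mm across with a 2 mm chamfered mouth. Origin at the centre of its underside. Forces pressing on it, or through a bottle on its lift plate, must stay under 20 N.
- dock_mouth (a point): Centre of the bore at the top face of the dock, 60 mm above the table; z up. Press the bottle in while holding it high on its cap with a firm grip (25 N or more), so the fingers stay above the block (only 39 mm of the bottle stand out at the deepest setting).
- dock_plate (a joint): How far the lift plate in the bore is pushed down, in m: starts at 0 to 0.003, stop (fully home) at 0.012. Stiff: about 7 N moves it slowly; it stays where it is left. The lift is set to another height each time: home is anywhere from 16 to 34 mm below the mouth, so the stop must be felt: past it only a rubber bumper gives, some 6 N a mm. Press slowly (8 mm/s); stop at about 14 N.
- ochre_cup: Lidded paint cup of ochre paint, 71 mm across, 55 mm tall, a bystander; origin at the centre of its underside.
- paint_tube: White paint tube lying flat, 38 x 136 x 27 mm, a bystander; origin under its middle.

How it is judged:
By the outcome, as a careful person would: the job done as asked, in the order asked, and still so for the second after the job is handed in, with the robot touching nothing.
It also fails if it takes over 72 s, if anything falls off the work surface, if the arm or the gripper's body presses on something with over 40 N, if the wrist force passes 120 N, or if a joint passes its speed limit or range.

## Robot

A 6-joint arm with a two-finger parallel gripper is mounted at the origin on the work surface; the furniture and walls round the work are solid. World frame = base frame: x ahead of the robot, y to its left, z up, the work surface at z = 0. Lengths are in m, angles in rad, forces in N, time in s.
With the tool pointing down it reaches from about 0.25 to 0.725 m from the base axis. Payload 4 kg.
Tool frame: the origin (TCP) lies midway between the tips of the shut fingers; the grasp point (between the pads) lies 19 mm behind it; z points along the fingers, y is the line along which they close (so a half turn about z gives the same grasp; the last joint's range is limited). The gripper opens to 85 mm and grips with 20 to 120 N. Pads are 22 mm wide; open, the fingers measure 114 mm over their backs; the gripper's body (76 mm by 85 mm) begins 54 mm behind the grasp point. The pads swing forward as they close: fully open they stand 13 mm farther back than shut.
Start: joints at [0, 0.241, 0.005, 1.335, 0, 1.571], TCP at [0.5, -0, 0.231] pointing down, gripper open.
Joint ranges: [-2.72, 2.72], [-1.05, 1.87], [-1.09, 1.28], [-1.99, 2.15], [-1.42, 1.44], [-3.14, 3.14]. Speed limits (rad/s): [2.79, 2.79, 3.14, 3.14, 3.14, 3.14].

## Interface

Orientations are given as a unit quaternion [x, y, z, w].
In Python, from rig import robot gives the robot as it stands. The module is installed in compiled form; this text tells all that it offers.
- The arm moves only by the tool jog_arm, never from a script. Its argument "commands" is a list of rows, each an object of numbers: "dx", "dy", "dz": the shift along the tool's x, y, z in mm; "yaw": the turn about the tool's z in degrees; "jaw": the closure, from 0 (fully open) to 1 (shut). A call has 1 to 10 rows; each row shifts and turns the commanded pose from where the row before left it, along the tool's axes as they then stand; what a row does not reach is not made up. A row lasts 1/8 s, in which the tool goes at most 62.5 mm and 10.7 degrees, less where a joint would pass 70% of its speed; a pose out of reach is approached as far as the arm can. A call with a gripper value outside its range is refused whole. The fingers move at their own pace and stop on an object; "squeeze" is the grip in N (left out, the last holds). Time passes only in rows, so rows that do not move let the fingers close. It gives the time, the measured TCP pose, the force, the opening and the grip force at its end, in the units of the state.
- robot.state(): the state, without advancing time (a new reading comes with each control period).
- robot.grab_frame(name): name is "scene" or "side" or "wrist"; returns a dict with "img" (420x560x3 uint8, red, green, blue), "fx", "fy", "cx", "cy" (pixels), "dist" ([k1, k2, p1, p2, k3] as OpenCV has them; the pictures are not rectified), "R" (3x3) and "t" (3): a world point X has camera coordinates R X + t. Camera axes: x right, y down, z forward; pixel columns grow to the right and rows downward; lengths in m; the calibration is good to about 2 mm. A picture is of the moment at which its call begins. There is no depth.
- robot.sign_off(): hands the job in; it is judged then, once.
The state is a dict: "time_s": time; "joint_positions": joint angles; "qvel": joint speeds; "joint_torque": joint torques, N m; "position": TCP position; "orientation": TCP orientation; "wrist_force": force on the tool from outside, world axes, zero at the start; "ft_torque": the same for the moment, N m; "finger_gap": finger opening in m; "finger_force": force on a finger pad.
Only numpy, scipy, OpenCV 4.12 (cv2) and the standard library are available. Lean on these libraries where they do the work, as an engineer would, in place of code of your own. Each camera call takes 0.05 s, during which the arm holds its last target. There are 200 camera calls.

## Working session

There is one attempt and no reset: what is moved stays moved. The work goes in short steps, Python scripts to look and compute and a tool call to move; the robot and the scene stay as the last step left them, time stands still between calls to the robot, and variables do not carry over. Pictures are saved under pics/ and viewed, at most 10 in all, crops included, and the job is handed in when it is done.

Besides the shell and the picture viewer there is one more tool, called in YAML: its name, and indented under it one key for each argument. jog_arm: Moves the arm, as the interface text tells. Its arguments: {"type":"object","properties":{"commands":{"type":"array"},"squeeze":{"type":"number"}},"required":["commands"]}

```bash
mkdir -p pics
cat > h.py <<'E'
import numpy as np, cv2
from rig import robot
def grab(n,save=None):
    f=robot.grab_frame(n)
    if save: cv2.imwrite(f'pics/{save}.png',f['img'][:,:,::-1])
    f['K']=np.array([[f['fx'],0,f['cx']],[0,f['fy'],f['cy']],[0,0,1.]]);f['R']=np.array(f['R']);f['t']=np.array(f['t']);f['d']=np.array(f['dist'],float)
    return f
def ray(f,uv):
    p=cv2.undistortPoints(np.array([[uv]],float),f['K'],f['d'])[0,0]
    d=f['R'].T@np.array([p[0],p[1],1]); return -f['R'].T@f['t'],d/np.linalg.norm(d)
def onz(f,uv,z):
    o,d=ray(f,uv); return o+d*(z-o[2])/d[2]
def proj(f,X):
    return cv2.projectPoints(np.array([X],float),cv2.Rodrigues(f['R'])[0],f['t'],f['K'],f['d'])[0][0,0]
def tri(f,u,g,v):
    o1,d1=ray(f,u);o2,d2=ray(g,v)
    s=np.linalg.lstsq(np.c_[d1,-d2],o2-o1,rcond=None)[0]
    a,b=o1+s[0]*d1,o2+s[1]*d2
    return (a+b)/2,np.linalg.norm(a-b)
E
python3 - <<'E'
from h import *
fs=[grab(n) for n in('scene','side','wrist')]
im=np.vstack([np.hstack([fs[0]['img'],fs[1]['img']])])
cv2.imwrite('pics/a.png',fs[0]['img'][:,:,::-1]);cv2.imwrite('pics/b.png',fs[1]['img'][:,:,::-1])
for f in fs: print(f['fx'],f['dist'],-f['R'].T@f['t'],f['R'][2])
print(robot.state())
E
```

```text
463.25539681184756 [-0.07785567  0.          0.          0.          0.        ] [-0.0044653  -0.75617931  0.88243045] [ 0.37814953  0.55411874 -0.74158975]
386.0628572137638 [-0.02625127  0.          0.          0.          0.        ] [ 0.25137671 -0.9616919   0.41180139] [ 0.19358675  0.91269645 -0.35987409]
289.49876675387367 [-0.06264829  0.          0.          0.          0.        ] [0.49857409 0.07241705 0.37457311] [-0.00141794 -0.28800577 -0.95762762]
{'time_s': 0.15, 'joint_positions': array([9.53275812e-06, 2.41234213e-01, 4.03426086e-03, 1.33520917e+00,
       2.29425512e-05, 1.57079190e+00]), 'qvel': array([-0.00158857, -0.00044351,  0.00198523, -0.00052526,  0.00098457,
        0.00028041]), 'joint_torque': array([-1.62746033e-03, -3.72633219e+01,  2.52638429e+01,  1.23480460e-02,
       -1.30651040e-05,  1.49362950e-05]), 'position': array([4.99517376e-01, 1.17248426e-05, 2.30620543e-01]), 'orientation': array([ 7.07101623e-01,  7.07111479e-01, -5.62099886e-04, -5.78319801e-04]), 'wrist_force': array([-0.38021171, -0.88953616, -0.6118004 ]), 'ft_torque': array([-0.01240966, -0.00708135, -0.01761908]), 'finger_force': 0.0, 'finger_gap': 0.08540139657976539}
```

View pics/a.png

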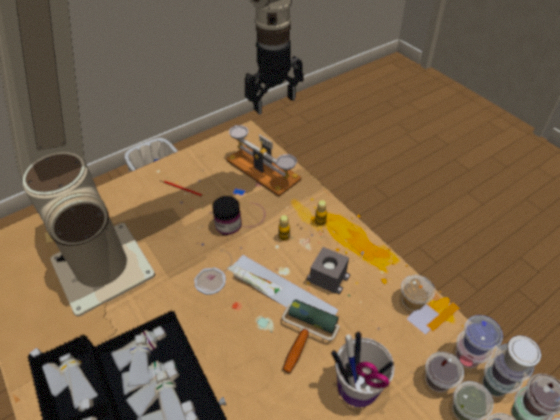

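View pics/b.png

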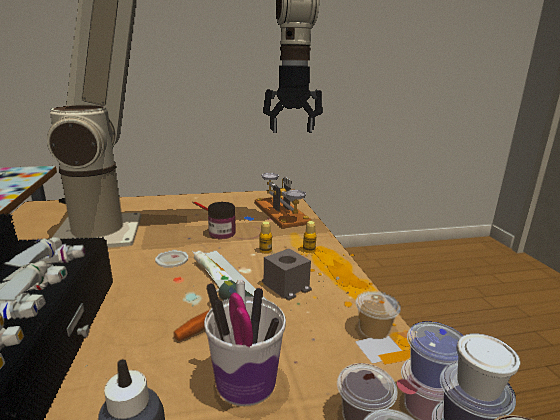

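Scene view: bottles at about (284,228) and (321,213), dock (329,268), balance (263,170) with pans at (238,133) and (286,162), dark cup (227,213), tube (258,280). In the side view the bottles are at (265,236) and (310,235), the dock at (287,272). Zooming in for accurate pixels.

Run:
```python
from h import *
a=cv2.imread('pics/a.png');b=cv2.imread('pics/b.png')
cv2.imwrite('pics/a2.png',cv2.resize(a[115:305,190:440],None,fx=3.15,fy=3.15,interpolation=cv2.INTER_CUBIC))
cv2.imwrite('pics/b2.png',cv2.resize(b[165:305,190:350],None,fx=4.2,fy=4.2,interpolation=cv2.INTER_CUBIC))
f=grab('scene');g=grab('side')
for n,im in(('scene',a),('side',b)):
    h=cv2.cvtColor(im,cv2.COLOR_BGR2HSV)
    m=cv2.inRange(h,(20,150,60),(35,255,255))
    k,l,s,c=cv2.connectedComponentsWithStats(m)
    for i in range(1,k):
        if s[i,4]>25: print(n,s[i],c[i].round(1))
```

```text
scene [ 292  200  108   73 2131] [348.1 235.7]
scene [279 224  11  16 142] [283.8 231.5]
scene [429 297  29  33 453] [442.7 310.9]
side [  5 194  14   5  45] [ 11.5 196.4]
side [260 231  12  19 125] [265.6 239.4]
side [ 299  231   78   68 1267] [333.4 265.7]
side [290 233  14  16 131] [295.9 240.6]
side [391 333  19  17 116] [401.4 341.4]
side [385 354  11   9  32] [390.6 357.9]
```

View pics/a2.png

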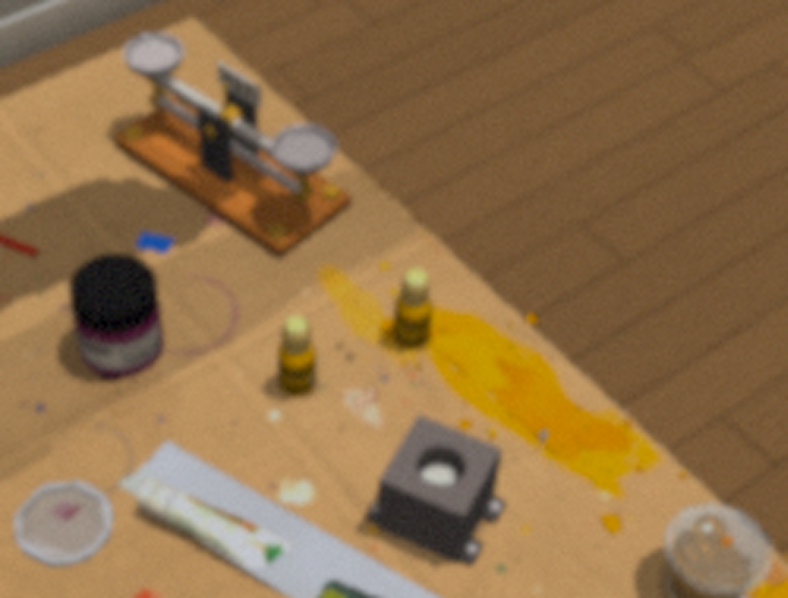

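View pics/b2.png

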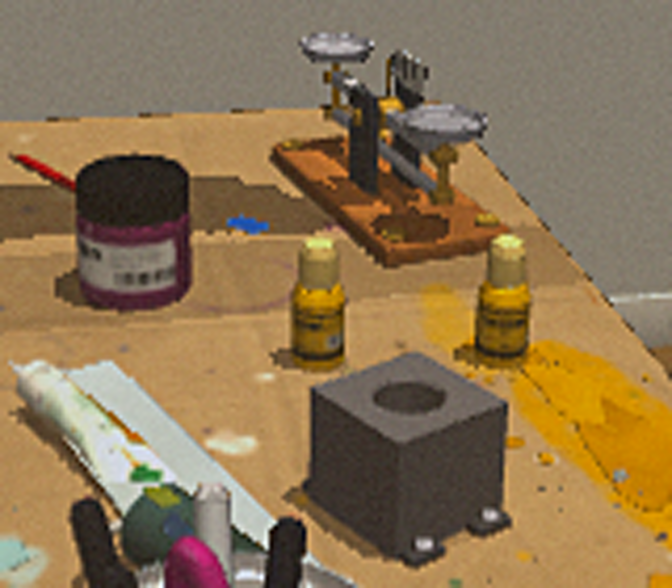

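Crops: bottles stand at a2 (296,355) and (413,310), dock bore (441,466), near pan (305,148), far pan (154,53); side crop agrees. Balance empty and level. Triangulating.

Run:
```python
from h import *
f=grab('scene');g=grab('side')
A=lambda p:(190+p[0]/3.15-.34,115+p[1]/3.15-.34)
B=lambda p:(190+p[0]/4.2-.38,165+p[1]/4.2-.38)
for n,p,q,z in [('b1top',(295,322),(319,242),.073),('b1bot',(297,383),(317,357),0),('b2top',(416,273),(507,241),.073),('b2bot',(412,338),(501,352),0),('mouth',(441,466),(410,398),.06),('panN',(305,148),(443,123),.091),('panF',(154,53),(336,46),.091),
 ('c1',(424,418),(413,352),.06),('c2',(500,456),(508,405),.06),('c3',(455,512),(400,442),.06),('c4',(384,478),(312,395),.06),('darkcup',(115,275),(133,175),.09),('tubeend1',(130,485),(30,378),.01),('tubeend2',(275,550),(150,490),.01)]:
    P,e=tri(f,A(p),g,B(q)); print(n,P.round(4),round(e,4),onz(f,A(p),z)[:2].round(4),onz(g,B(q),z)[:2].round(4))
```

```text
b1top [ 0.4024 -0.1688  0.0703] 0.0037 [ 0.3989 -0.1714] [ 0.4032 -0.173 ]
b1bot [ 0.4013 -0.1719  0.0025] 0.0041 [ 0.4002 -0.171 ] [ 0.4044 -0.1652]
b2top [ 0.5048 -0.1827  0.0704] 0.0017 [ 0.5022 -0.1848] [ 0.5039 -0.1877]
b2bot [ 0.501  -0.19    0.0059] 0.0056 [ 0.5011 -0.187 ] [ 0.508  -0.1762]
mouth [ 0.4145 -0.327   0.058 ] 0.0049 [ 0.4108 -0.3287] [ 0.4163 -0.3285]
panN [ 0.5072 -0.0336  0.0882] 0.0016 [ 0.5045 -0.0365] [ 0.506  -0.0405]
panF [0.4735 0.1445 0.0884] 0.0033 [0.47   0.1408] [0.4737 0.1384]
c1 [ 0.4261 -0.2911  0.0636] 0.0012 [ 0.4273 -0.2893] [ 0.4286 -0.2836]
c2 [ 0.4541 -0.345   0.0597] 0.0079 [ 0.4494 -0.346 ] [ 0.4585 -0.3424]
c3 [ 0.4011 -0.3602  0.0546] 0.0071 [ 0.3946 -0.3637] [ 0.4027 -0.3664]
c4 [ 0.3742 -0.312   0.0566] 0.0003 [ 0.3728 -0.3137] [ 0.3729 -0.3182]
darkcup [ 0.3142 -0.0524  0.0724] 0.0022 [ 0.3084 -0.0671] [ 0.3099 -0.1008]
tubeend1 [ 0.245  -0.1823  0.0082] 0.0044 [ 0.2422 -0.1845] [ 0.2469 -0.1837]
tubeend2 [ 0.3009 -0.2841 -0.003 ] 0.0002 [ 0.2965 -0.291 ] [ 0.2992 -0.3055]
```

jog_arm:
  commands:
    - {"dx":-15,"dy":-6}
    - {"dx":-45,"dy":-14}
    - {"dx":-45,"dy":-14}
    - {"dx":-15,"dy":-6}
    - {"jaw":0.3}

```text
schema error: expected keys dx, dy, dz, yaw, jaw
```

Run:
```python
from h import *
f=grab('wrist','w1'); s=robot.state(); print(s['time_s'],s['position'],s['finger_gap'],s['wrist_force'])
for X in [(.401,-.171,.073),(.503,-.185,.073),(.401,-.171,0),(.4135,-.3285,.06)]: print(proj(f,X))
```

```text
0.4 [ 4.99915625e-01 -1.33233721e-05  2.31179013e-01] 0.08544247548616477 [-0.61196516 -0.52717162  1.29890814]
[201.7595555  321.73662626]
[282.63788171 331.41900184]
[213.99879741 289.45995235]
[222.07063316 402.44124003]
```

View pics/w1.png

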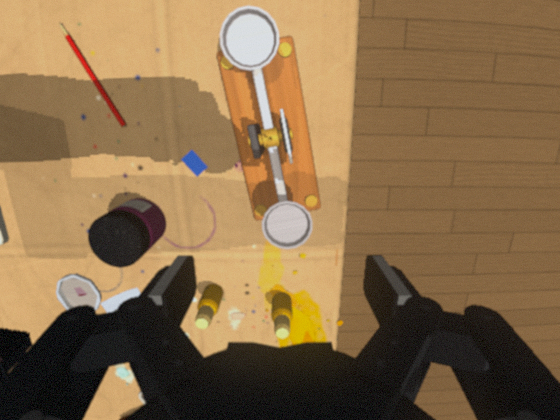

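The wrist view (arm not yet moved) shows the far pan at (250,39), near pan at (287,224), caps at (203,322) and (283,332), agreeing with predictions within ~2 px.

jog_arm:
  commands:
    - {"dx":-15,"dy":-6,"dz":0,"yaw":0,"jaw":0.3}
    - {"dx":-45,"dy":-14,"dz":0,"yaw":0,"jaw":0.3}
    - {"dx":-45,"dy":-14,"dz":0,"yaw":0,"jaw":0.3}
    - {"dx":-15,"dy":-6,"dz":0,"yaw":0,"jaw":0.3}
    - {"dx":0,"dy":0,"dz":0,"yaw":0,"jaw":0.3}

```text
time_s: 1.02
position: [0.4595, -0.121, 0.2314]
orientation: [0.708, 0.706, 0.0, -0.0]
wrist_force: [0.2, 0.5, 0.6]
finger_gap: 0.06
finger_force: 0.0
```

Run:
```python
from h import *
w=cv2.imread('pics/w1.png')
f=grab('wrist','w2'); s=robot.state(); print(s['time_s'],s['position'],s['finger_gap'],s['wrist_force'])
for X in [(.401,-.171,.073),(.503,-.185,.073),(.401,-.171,0),(.4135,-.3285,.06),(.472,.1405,.091),(.5055,-.037,.091)]: print(proj(f,X))
```

```text
1.075 [ 0.45986394 -0.12015853  0.23140896] 0.059756964725570426 [ 0.3719368  -0.01302213  0.32634678]
[228.43350429 232.81252817]
[318.62449155 244.09756296]
[237.39472484 212.70094091]
[246.17378655 338.14575521]
[ 295.17013387 -111.33018663]
[329.37468532 106.73412523]
```

View pics/w2.png

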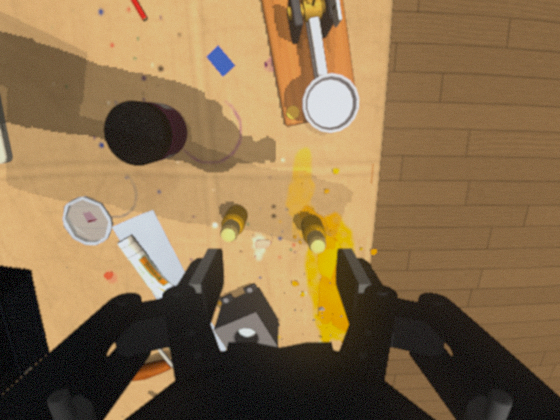

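Wrist view: caps at (229,234) and (318,245), near pan (330,102), bore (247,337).

Run:
```python
from h import *
f=grab('wrist')
im=cv2.imread('pics/w2.png');h=cv2.cvtColor(im,cv2.COLOR_BGR2HSV)
m=cv2.inRange(h,(22,60,130),(40,190,255));m[:225]=0;m[255:]=0
k,l,s,c=cv2.connectedComponentsWithStats(m)
print([(s[i],c[i].round(1)) for i in range(1,k) if s[i,4]>20])
for n,p,z in [('b1',(229.5,234.5),.073),('b2',(318,245),.073),('N',(330,102.5),.091),('mouth',(246.5,337),.06)]: print(n,onz(f,p,z))
f1=dict(f);C=-f['R'].T@f['t']+np.array([.04,.1202,0]);f1['t']=-f['R']@C
for n,p,z in [('b1',(203,322),.073),('b2',(283,333),.073),('N',(287.5,224.5),.091),('F',(250,39),.091)]: print(n,onz(f1,p,z))
```

```text
[(array([221, 226,  15,  16, 180], dtype=int32), array([228. , 234.2])), (array([306, 236,  20,  19, 210], dtype=int32), array([316.8, 246.1])), (array([343, 239,  11,  12,  24], dtype=int32), array([350.5, 246. ]))]
b1 [ 0.40262101 -0.17223679  0.073     ]
b2 [ 0.50286349 -0.18515806  0.073     ]
N [ 0.5062338  -0.03224405  0.091     ]
mouth [ 0.41478326 -0.32570699  0.06      ]
b1 [ 0.40245088 -0.17127211  0.073     ]
b2 [ 0.50341308 -0.18757654  0.073     ]
N [ 0.507343   -0.03333232  0.091     ]
F [0.47270108 0.14240625 0.091     ]
```

jog_arm:
  commands:
    - {"dx":-20,"dy":13,"dz":10,"yaw":0,"jaw":0.3}
    - {"dx":-30,"dy":20,"dz":35,"yaw":0,"jaw":0.3}
    - {"dx":-16,"dy":10,"dz":45,"yaw":0,"jaw":0.3}
    - {"dx":0,"dy":0,"dz":45,"yaw":0,"jaw":0.3}
    - {"dx":0,"dy":0,"dz":30,"yaw":0,"jaw":0.3}
    - {"dx":0,"dy":0,"dz":14,"yaw":0,"jaw":0.3}
    - {"dx":0,"dy":0,"dz":0,"yaw":0,"jaw":0.3}
  squeeze: 30

```text
time_s: 2.0
position: [0.5029, -0.185, 0.0518]
orientation: [0.707, 0.708, -0.0, -0.001]
wrist_force: [0.2, 0.0, -0.2]
finger_gap: 0.0598
finger_force: 0.0
```

jog_arm:
  commands:
    - {"dx":0,"dy":0,"dz":0,"yaw":0,"jaw":1}
    - {"dx":0,"dy":0,"dz":0,"yaw":0,"jaw":1}
    - {"dx":0,"dy":0,"dz":0,"yaw":0,"jaw":1}
    - {"dx":0,"dy":0,"dz":0,"yaw":0,"jaw":1}

```text
time_s: 2.5
position: [0.504, -0.1865, 0.0538]
orientation: [0.707, 0.707, 0.001, 0.001]
wrist_force: [-1.6, 0.4, 7.6]
finger_gap: 0.0193
finger_force: 29.4
```

Run:
```python
from h import *
s=robot.state(); print(s['time_s'],s['position'],s['finger_gap'],s['finger_force'],s['wrist_force'])
f=grab('side'); g=grab('scene')
u,v=proj(f,(.503,-.186,.05));a,b=proj(g,(.503,-.186,.05))
c=lambda i,u,v:cv2.resize(i['img'][int(v)-35:int(v)+30,int(u)-30:int(u)+30,::-1],None,fx=6,fy=6,interpolation=cv2.INTER_CUBIC)
cv2.imwrite('pics/g1.png',np.hstack([c(f,u,v),c(g,a,b)]))
```

```text
2.5 [ 0.50398813 -0.18652262  0.0538365 ] 0.019333700507984216 29.399142171023414 [-1.58989008  0.43094626  7.57267251]
```

View pics/g1.png

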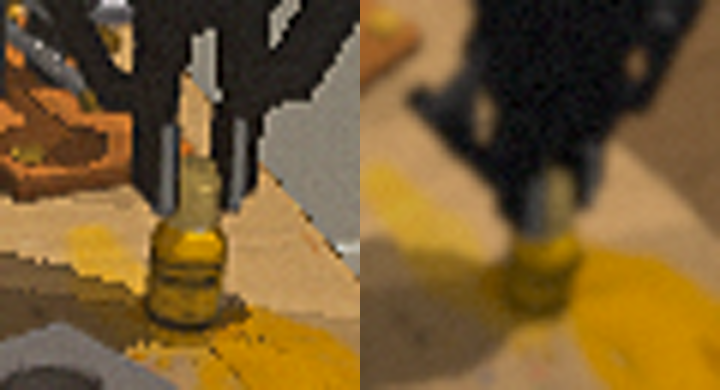

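The bottle is gripped upright on its cap, with the tips on its shoulder. Lifting it and carrying it over the far pan.

jog_arm:
  commands:
    - {"dx":0,"dy":0,"dz":-8,"yaw":0,"jaw":1}
    - {"dx":0,"dy":0,"dz":-30,"yaw":0,"jaw":1}
    - {"dx":0,"dy":0,"dz":-50,"yaw":0,"jaw":1}
    - {"dx":10,"dy":-2,"dz":-40,"yaw":0,"jaw":1}
    - {"dx":40,"dy":-4,"dz":-10,"yaw":0,"jaw":1}
    - {"dx":60,"dy":-5,"dz":0,"yaw":0,"jaw":1}
    - {"dx":60,"dy":-5,"dz":0,"yaw":0,"jaw":1}
    - {"dx":60,"dy":-5,"dz":0,"yaw":0,"jaw":1}
    - {"dx":55,"dy":-5,"dz":0,"yaw":0,"jaw":1}
    - {"dx":30,"dy":-4,"dz":0,"yaw":0,"jaw":1}

```text
time_s: 3.85
position: [0.4722, 0.1315, 0.1905]
orientation: [0.706, 0.708, 0.0, -0.0]
wrist_force: [-0.3, 0.5, -1.2]
finger_gap: 0.0195
finger_force: 29.4
```

jog_arm:
  commands:
    - {"dx":12,"dy":-1,"dz":0,"yaw":0,"jaw":1}
    - {"dx":0,"dy":0,"dz":0,"yaw":0,"jaw":1}
    - {"dx":0,"dy":0,"dz":0,"yaw":0,"jaw":1}

```text
time_s: 4.22
position: [0.4721, 0.1398, 0.1902]
orientation: [0.708, 0.707, -0.0, 0.0]
wrist_force: [-0.3, -0.1, -0.1]
finger_gap: 0.0193
finger_force: 29.4
```

Run:
```python
from h import *
s=robot.state(); print(s['time_s'],s['position'],s['finger_gap'],s['finger_force'],s['wrist_force'])
f=grab('side'); g=grab('scene')
u,v=proj(f,(.4725,.142,.1));a,b=proj(g,(.4725,.142,.1))
print(u,v,a,b)
c=lambda i,u,v:cv2.resize(i['img'][int(v)-35:int(v)+30,int(u)-30:int(u)+30,::-1],None,fx=6,fy=6,interpolation=cv2.INTER_CUBIC)
cv2.imwrite('pics/g2.png',np.hstack([c(f,u,v),c(g,a,b)]))
```

```text
4.225 [0.47211449 0.13984713 0.19024714] 0.01933025970644736 29.438250123057514 [-0.30680483 -0.07578391 -0.12435656]
269.0515579453809 172.3742294752909 238.83860302990547 128.2945746091406
```

View pics/g2.png

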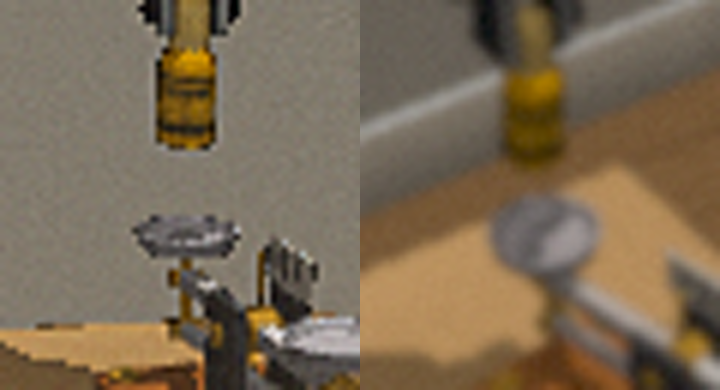

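Bottle upright in both views above the far pan: bottom centre at crop (186,145)/(534,156), pan rim centre (187,229)/(546,235). Computing the residual offset.

Run:
```python
from h import *
f=grab('side'); g=grab('scene')
S=lambda p:(269-30+p[0]/6-.42,172-35+p[1]/6-.42)
C=lambda p:(238-30+(p[0]-360)/6-.42,128-35+p[1]/6-.42)
print(tri(f,S((186,145)),g,C((534,156))),tri(f,S((187,229)),g,C((546,235))))
print(onz(g,C((534,156)),.1365),onz(g,C((546,235)),.091))
```

```text
(array([0.47161821, 0.1434129 , 0.1342212 ]), np.float64(0.0050098155521248544)) (array([0.47204826, 0.14017253, 0.09179687]), np.float64(0.005293279962502401))
[0.46722222 0.13934782 0.1365    ] [0.46944489 0.13973288 0.091     ]
```

jog_arm:
  commands:
    - {"dx":1,"dy":0,"dz":10,"yaw":0,"jaw":1}
    - {"dx":0,"dy":0,"dz":20,"yaw":0,"jaw":1}
    - {"dx":0,"dy":0,"dz":12,"yaw":0,"jaw":1}
    - {"dx":0,"dy":0,"dz":6,"yaw":0,"jaw":1}
    - {"dx":0,"dy":0,"dz":3,"yaw":0,"jaw":1}
    - {"dx":0,"dy":0,"dz":3,"yaw":0,"jaw":1}
    - {"dx":0,"dy":0,"dz":2,"yaw":0,"jaw":1}
    - {"dx":0,"dy":0,"dz":1,"yaw":0,"jaw":1}
    - {"dx":0,"dy":0,"dz":0,"yaw":0,"jaw":1}
    - {"dx":0,"dy":0,"dz":0,"yaw":0,"jaw":1}

```text
time_s: 5.68
position: [0.4722, 0.1421, 0.1335]
orientation: [0.707, 0.707, 0.0, 0.0]
wrist_force: [-0.2, 0.7, -0.4]
finger_gap: 0.0193
finger_force: 29.4
```

jog_arm:
  commands:
    - {"dx":0,"dy":0,"dz":0,"yaw":0,"jaw":0.7}
    - {"dx":0,"dy":0,"dz":0,"yaw":0,"jaw":0.6}
    - {"dx":0,"dy":0,"dz":0,"yaw":0,"jaw":0.45}
    - {"dx":0,"dy":0,"dz":0,"yaw":0,"jaw":0.35}
    - {"dx":0,"dy":0,"dz":0,"yaw":0,"jaw":0.3}

```text
time_s: 6.3
position: [0.472, 0.142, 0.1333]
orientation: [0.707, 0.707, -0.0, -0.0]
wrist_force: [0.0, -0.2, -0.3]
finger_gap: 0.0599
finger_force: 0.0
```

jog_arm:
  commands:
    - {"dx":0,"dy":0,"dz":-5,"yaw":0,"jaw":0.3}
    - {"dx":0,"dy":0,"dz":-20,"yaw":0,"jaw":0.3}
    - {"dx":0,"dy":0,"dz":-45,"yaw":0,"jaw":0.3}
    - {"dx":0,"dy":0,"dz":-40,"yaw":0,"jaw":0.3}
    - {"dx":-15,"dy":0,"dz":-10,"yaw":0,"jaw":0.3}
    - {"dx":-30,"dy":0,"dz":0,"yaw":0,"jaw":0.3}
    - {"dx":-35,"dy":0,"dz":0,"yaw":0,"jaw":0.3}
    - {"dx":-20,"dy":0,"dz":0,"yaw":0,"jaw":0.3}
    - {"dx":0,"dy":0,"dz":0,"yaw":0,"jaw":0.3}

```text
time_s: 7.42
position: [0.4714, 0.0404, 0.2527]
orientation: [0.708, 0.706, -0.001, -0.0]
wrist_force: [0.3, 0.7, 0.2]
finger_gap: 0.0595
finger_force: 0.0
```

Run:
```python
from h import *
s=robot.state(); print(s['time_s'],s['position'],s['finger_gap'],s['wrist_force'])
f=grab('side'); g=grab('wrist')
u,v=proj(f,(.49,.05,.1))
a=cv2.resize(f['img'][140:235,240:330,::-1],(568,600),interpolation=cv2.INTER_CUBIC)
cv2.imwrite('pics/g3w.png',g['img'][:,:,::-1]);cv2.imwrite('pics/g3.png',np.hstack([a,cv2.resize(g['img'][0:420,180:343,::-1],(232,600))]))
print(proj(f,(.4725,.141,.158)),proj(g,(.4725,.141,.15)))
```

```text
7.425 [0.47141014 0.04041104 0.25268529] 0.05951960850504586 [0.3306346  0.70429245 0.16507211]
[269.41795968 153.47887082] [281.95292786  84.12972294]
```

View pics/g3.png

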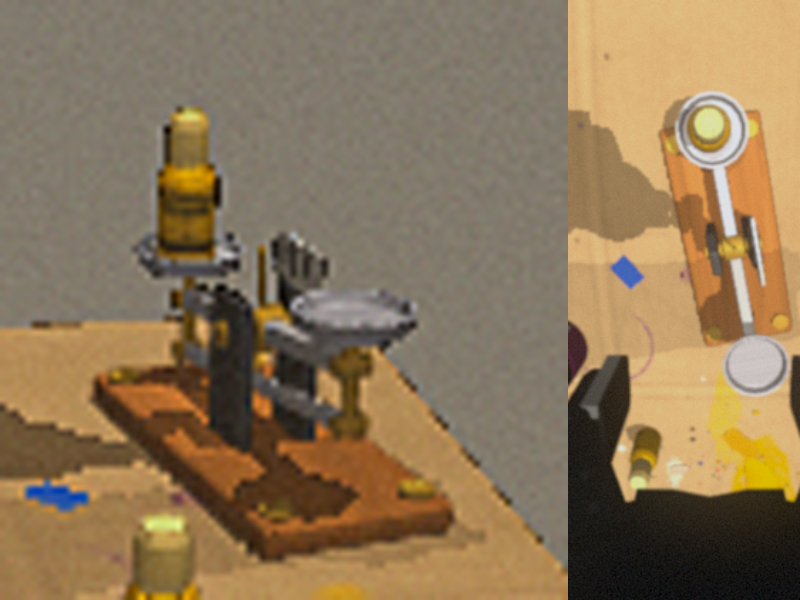

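Bottle stands upright and centred in the far pan. The far pan is clearly down and the near pan up by about 12 mm, with its rim at side pixel (296,189.5) against 194.3 when level. Now the second bottle.

jog_arm:
  commands:
    - {"dx":-20,"dy":-8,"dz":0,"yaw":0,"jaw":0.3}
    - {"dx":-50,"dy":-18,"dz":0,"yaw":0,"jaw":0.3}
    - {"dx":-55,"dy":-18,"dz":10,"yaw":0,"jaw":0.3}
    - {"dx":-50,"dy":-16,"dz":25,"yaw":0,"jaw":0.3}
    - {"dx":-25,"dy":-7,"dz":40,"yaw":0,"jaw":0.3}
    - {"dx":-12,"dy":-3,"dz":40,"yaw":0,"jaw":0.3}
    - {"dx":0,"dy":0,"dz":40,"yaw":0,"jaw":0.3}
    - {"dx":0,"dy":0,"dz":30,"yaw":0,"jaw":0.3}
    - {"dx":0,"dy":0,"dz":13,"yaw":0,"jaw":0.3}
    - {"dx":0,"dy":0,"dz":0,"yaw":0,"jaw":0.3}

```text
time_s: 8.78
position: [0.4018, -0.1694, 0.0548]
orientation: [0.707, 0.707, -0.0, -0.001]
wrist_force: [0.1, 0.3, 0.5]
finger_gap: 0.0595
finger_force: 0.0
```

jog_arm:
  commands:
    - {"dx":0,"dy":0,"dz":0,"yaw":0,"jaw":1}
    - {"dx":0,"dy":0,"dz":0,"yaw":0,"jaw":1}
    - {"dx":0,"dy":0,"dz":0,"yaw":0,"jaw":1}
    - {"dx":0,"dy":0,"dz":0,"yaw":0,"jaw":1}

```text
time_s: 9.28
position: [0.4029, -0.1704, 0.0564]
orientation: [0.707, 0.707, 0.0, 0.001]
wrist_force: [-0.5, 0.3, 6.2]
finger_gap: 0.0178
finger_force: 29.3
```

jog_arm:
  commands:
    - {"dx":0,"dy":0,"dz":-8,"yaw":0,"jaw":1}
    - {"dx":0,"dy":0,"dz":-32,"yaw":0,"jaw":1}
    - {"dx":0,"dy":0,"dz":-50,"yaw":0,"jaw":1}
    - {"dx":10,"dy":8,"dz":-40,"yaw":0,"jaw":1}
    - {"dx":35,"dy":27,"dz":-12,"yaw":0,"jaw":1}
    - {"dx":45,"dy":34,"dz":0,"yaw":0,"jaw":1}
    - {"dx":32,"dy":24,"dz":0,"yaw":0,"jaw":1}
    - {"dx":15,"dy":10,"dz":0,"yaw":0,"jaw":1}
    - {"dx":0,"dy":0,"dz":0,"yaw":0,"jaw":1}
    - {"dx":0,"dy":0,"dz":0,"yaw":0,"jaw":1}

```text
time_s: 10.52
position: [0.5041, -0.0339, 0.1972]
orientation: [0.708, 0.707, -0.001, -0.0]
wrist_force: [-0.4, -0.9, -1.2]
finger_gap: 0.0182
finger_force: 29.2
```

Run:
```python
from h import *
s=robot.state(); print(s['time_s'],s['position'],s['finger_gap'],s['wrist_force'])
f=grab('side','s4'); g=grab('scene','c4')
P=s['position']
# pan rim: bright grey low-saturation pixels in a window
def blob(i,c,w,lo,hi,area=20):
    u,v=int(c[0]),int(c[1]);im=i['img'][v-w:v+w,u-w:u+w,::-1]
    m=cv2.inRange(cv2.cvtColor(im,cv2.COLOR_BGR2HSV),lo,hi)
    k,l,st,ce=cv2.connectedComponentsWithStats(m)
    return [(st[j][:2]+[u-w,v-w],st[j][2:],(ce[j]+[u-w,v-w]).round(1)) for j in range(1,k) if st[j,4]>area]
c=proj(f,(.506,-.035,.103));d=proj(g,(.506,-.035,.103));print(c,d)
print('pan side',blob(f,c,14,(0,0,100),(180,60,255)));print('pan scene',blob(g,d,14,(0,0,100),(180,70,255)))
c=proj(f,P-[0,0,.04]);d=proj(g,P-[0,0,.04]);print(c,d)
print('bot side',blob(f,c,16,(15,130,40),(38,255,255)));print('bot scene',blob(g,d,16,(15,130,40),(38,255,255)))
```

```text
10.525 [ 0.50405195 -0.03392707  0.19715235] 0.018240104429041053 [-0.43510728 -0.92441135 -1.18093267]
[294.73444219 188.87236253] [286.60804519 157.55766722]
pan side [(array([280, 174]), array([ 28,  28, 392], dtype=int32), array([296.8, 183.5]))]
pan scene [(array([272, 151]), array([ 24,  15, 207], dtype=int32), array([285.4, 157.6])), (array([272, 164]), array([12,  7, 21], dtype=int32), array([277. , 167.6]))]
[294.71671738 168.6148605 ] [285.59343999 140.95145444]
bot side [(array([290, 152]), array([ 12,  24, 217], dtype=int32), array([295.5, 163.6]))]
bot scene [(array([269, 124]), array([ 32,  32, 657], dtype=int32), array([286.8, 137.2]))]
```

jog_arm:
  commands:
    - {"dx":1,"dy":1.5,"dz":8,"yaw":0,"jaw":1}
    - {"dx":0,"dy":0,"dz":16,"yaw":0,"jaw":1}
    - {"dx":0,"dy":0,"dz":10,"yaw":0,"jaw":1}
    - {"dx":0,"dy":0,"dz":5,"yaw":0,"jaw":1}
    - {"dx":0,"dy":0,"dz":3,"yaw":0,"jaw":1}
    - {"dx":0,"dy":0,"dz":3,"yaw":0,"jaw":1}
    - {"dx":0,"dy":0,"dz":2,"yaw":0,"jaw":1}
    - {"dx":0,"dy":0,"dz":2,"yaw":0,"jaw":1}
    - {"dx":0,"dy":0,"dz":1,"yaw":0,"jaw":1}
    - {"dx":0,"dy":0,"dz":0,"yaw":0,"jaw":1}

```text
time_s: 11.88
position: [0.5066, -0.032, 0.1474]
orientation: [0.707, 0.707, 0.0, 0.0]
wrist_force: [-1.1, -0.5, 0.3]
finger_gap: 0.0181
finger_force: 29.2
```

jog_arm:
  commands:
    - {"dx":0,"dy":0,"dz":0,"yaw":0,"jaw":1}
    - {"dx":0,"dy":0,"dz":0,"yaw":0,"jaw":0.7}
    - {"dx":0,"dy":0,"dz":0,"yaw":0,"jaw":0.6}
    - {"dx":0,"dy":0,"dz":0,"yaw":0,"jaw":0.45}
    - {"dx":0,"dy":0,"dz":0,"yaw":0,"jaw":0.35}
    - {"dx":0,"dy":0,"dz":0,"yaw":0,"jaw":0.3}
    - {"dx":0,"dy":0,"dz":0,"yaw":0,"jaw":0.3}

```text
time_s: 12.75
position: [0.5065, -0.032, 0.1473]
orientation: [0.707, 0.707, -0.0, -0.0]
wrist_force: [0.9, -0.8, 0.5]
finger_gap: 0.0597
finger_force: 0.0
```

jog_arm:
  commands:
    - {"dx":0,"dy":0,"dz":-5,"yaw":0,"jaw":0.3}
    - {"dx":0,"dy":0,"dz":-20,"yaw":0,"jaw":0.3}
    - {"dx":0,"dy":0,"dz":-40,"yaw":0,"jaw":0.3}
    - {"dx":0,"dy":0,"dz":-30,"yaw":0,"jaw":0.3}
    - {"dx":0,"dy":0,"dz":-15,"yaw":0,"jaw":0.3}
    - {"dx":0,"dy":0,"dz":0,"yaw":0,"jaw":0.3}
    - {"dx":0,"dy":0,"dz":0,"yaw":0,"jaw":0.3}

```text
time_s: 13.62
position: [0.5058, -0.032, 0.2559]
orientation: [0.707, 0.707, -0.001, -0.001]
wrist_force: [-0.1, 0.1, -1.2]
finger_gap: 0.0601
finger_force: 0.0
```

Run:
```python
from h import *
s=robot.state(); print(s['time_s'],s['position'],s['finger_gap'],s['wrist_force'])
f=grab('side'); g=grab('scene')
a=cv2.resize(f['img'][140:235,240:330,::-1],(568,600),interpolation=cv2.INTER_CUBIC)
b=cv2.resize(g['img'][100:190,225:312,::-1],None,fx=2.6,fy=2.6,interpolation=cv2.INTER_CUBIC)
c=np.zeros((600,b.shape[1],3),np.uint8);c[:b.shape[0]]=b
cv2.imwrite('pics/g5.png',np.hstack([a,c]))
for X in [(.506,-.034),(.4725,.142)]: print([proj(f,(*X,z)).round(1) for z in(.158,.168,.148)])
```

```text
13.625 [ 0.5057883  -0.03196454  0.25594816] 0.06008794674101814 [-0.09184786  0.08957646 -1.21585589]
[array([295.5, 168.3]), array([295.6, 164.5]), array([295.3, 172.1])]
[array([269.4, 153.4]), array([269.4, 150.1]), array([269.3, 156.7])]
```

View pics/g5.png

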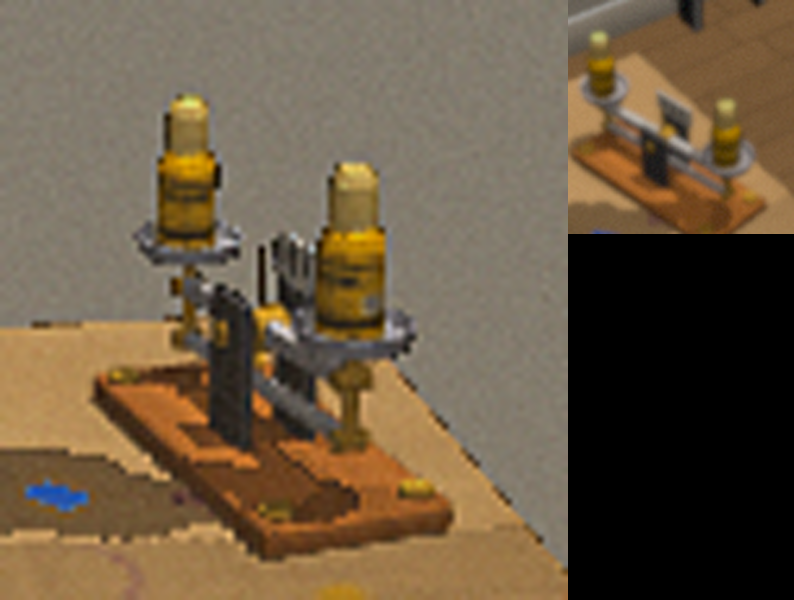

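Both bottles stand upright. The far pan (first bottle) is down about 6 mm and the near pan up about 7 mm (tilt ≈0.07), so the first bottle, in the far pan, is the full one. Taking it.

jog_arm:
  commands:
    - {"dx":20,"dy":-5,"dz":0,"yaw":0,"jaw":0.3}
    - {"dx":50,"dy":-10,"dz":0,"yaw":0,"jaw":0.3}
    - {"dx":54,"dy":-10,"dz":0,"yaw":0,"jaw":0.3}
    - {"dx":35,"dy":-6,"dz":0,"yaw":0,"jaw":0.3}
    - {"dx":15,"dy":-3,"dz":10,"yaw":0,"jaw":0.3}
    - {"dx":0,"dy":0,"dz":35,"yaw":0,"jaw":0.3}
    - {"dx":0,"dy":0,"dz":40,"yaw":0,"jaw":0.3}
    - {"dx":0,"dy":0,"dz":25,"yaw":0,"jaw":0.3}
    - {"dx":0,"dy":0,"dz":9,"yaw":0,"jaw":0.3}
    - {"dx":0,"dy":0,"dz":0,"yaw":0,"jaw":0.3}

```text
time_s: 14.98
position: [0.4721, 0.1414, 0.1377]
orientation: [0.707, 0.707, -0.001, -0.0]
wrist_force: [0.5, 1.0, 0.4]
finger_gap: 0.0599
finger_force: 0.0
```

Run:
```python
from h import *
s=robot.state(); print(s['time_s'],s['position'],s['finger_gap'],s['wrist_force'])
```

```text
14.975 [0.47214844 0.14142922 0.13766902] 0.059851683268492765 [0.50157136 0.96472517 0.38265554]
```

jog_arm:
  commands:
    - {"dx":0,"dy":0,"dz":3,"yaw":0,"jaw":0.4}
    - {"dx":0,"dy":0,"dz":0,"yaw":0,"jaw":0.55}
    - {"dx":0,"dy":0,"dz":0,"yaw":0,"jaw":0.65}
    - {"dx":0,"dy":0,"dz":0,"yaw":0,"jaw":1}
    - {"dx":0,"dy":0,"dz":0,"yaw":0,"jaw":1}
    - {"dx":0,"dy":0,"dz":0,"yaw":0,"jaw":1}
    - {"dx":0,"dy":0,"dz":0,"yaw":0,"jaw":1}
  squeeze: 40

```text
time_s: 15.85
position: [0.4726, 0.142, 0.1353]
orientation: [0.707, 0.707, 0.0, 0.0]
wrist_force: [-0.0, -0.8, -0.7]
finger_gap: 0.0181
finger_force: 38.9
```

jog_arm:
  commands:
    - {"dx":0,"dy":0,"dz":-2,"yaw":0,"jaw":1}
    - {"dx":0,"dy":0,"dz":-3,"yaw":0,"jaw":1}
    - {"dx":0,"dy":0,"dz":-4,"yaw":0,"jaw":1}
    - {"dx":0,"dy":0,"dz":-4,"yaw":0,"jaw":1}
    - {"dx":0,"dy":0,"dz":-4,"yaw":0,"jaw":1}
    - {"dx":0,"dy":0,"dz":-6,"yaw":0,"jaw":1}
    - {"dx":0,"dy":0,"dz":-10,"yaw":0,"jaw":1}
    - {"dx":0,"dy":0,"dz":-20,"yaw":0,"jaw":1}
    - {"dx":0,"dy":0,"dz":-20,"yaw":0,"jaw":1}
    - {"dx":0,"dy":0,"dz":-10,"yaw":0,"jaw":1}

```text
time_s: 17.1
position: [0.4732, 0.1422, 0.22]
orientation: [0.707, 0.707, 0.001, 0.001]
wrist_force: [0.4, -0.1, -1.7]
finger_gap: 0.0182
finger_force: 39.0
```

jog_arm:
  commands:
    - {"dx":-10,"dy":-15,"dz":0,"yaw":0,"jaw":1}
    - {"dx":-30,"dy":-25,"dz":0,"yaw":0,"jaw":1}
    - {"dx":-50,"dy":-18,"dz":0,"yaw":0,"jaw":1}
    - {"dx":-60,"dy":0,"dz":0,"yaw":0,"jaw":1}
    - {"dx":-60,"dy":0,"dz":0,"yaw":0,"jaw":1}
    - {"dx":-60,"dy":0,"dz":0,"yaw":0,"jaw":1}
    - {"dx":-50,"dy":0,"dz":0,"yaw":0,"jaw":1}
    - {"dx":-30,"dy":0,"dz":0,"yaw":0,"jaw":1}
    - {"dx":-10,"dy":0,"dz":0,"yaw":0,"jaw":1}
    - {"dx":0,"dy":0,"dz":0,"yaw":0,"jaw":1}

```text
time_s: 18.35
position: [0.4143, -0.2179, 0.2181]
orientation: [0.707, 0.707, 0.0, -0.0]
wrist_force: [-0.6, -0.8, -0.2]
finger_gap: 0.0183
finger_force: 39.1
```

Run:
```python
from h import *
s=robot.state(); P=s['position'];print(s['time_s'],P,s['finger_gap'],s['finger_force'],s['wrist_force'])
w=grab('wrist','w6');f=grab('side','s6');g=grab('scene','c6')
M=(.415,-.327,.06)
for n,i in(('wrist',w),('side',f),('scene',g)):
    print(n,'mouth',proj(i,M).round(1),'botbottom',proj(i,P-[0,0,.056]).round(1),'bodymid',proj(i,P-[0,0,.03]).round(1))
    u,v=proj(i,M);u,v=int(u),int(v)
    gr=cv2.cvtColor(i['img'],cv2.COLOR_RGB2GRAY)
    print(gr[max(0,v-20):v+21:2,u-24:u+25:2])
```

```text
18.35 [ 0.41429303 -0.21793233  0.21812036] 0.018310492664285253 39.12592429871438 [-0.56222806 -0.79271058 -0.15834838]
wrist mouth [280.9 279.3] botbottom [280.9 222. ] bodymid [281.1 235.6]
[[ 66  39  42  66  88  95  99 101  98  97 101 102 107  96  99  99  95  94
   93  94  82  46  38  54  69]
 [ 64  35  33  75  93  94  99  97 107 109 119 126 127 128 118 114 107  97
   95  98  91  47  42  44  71]
 [ 56  44  43  78  97  94 104 110 123 135 130 134 131 134 133 126 122 114
   97  92  87  40  39  43  63]
 [ 45  40  42  71  97  99 107 129 129 133 129 132 136 127 128 125 127 122
  116 100  84  56  44  39  62]
 [ 45  41  32  83  96 114 121 128 131 129 130 134 132 129 128 128 124 123
  120 107  92  50  43  41  53]
 [ 41  40  37  84 100 120 128 128 130 132 132 128 128 126 127 130 128 126
  126 120  98  61  34  35  53]
 [ 38  38  35  82 108 127 126 127 127 127 125 127 133 127 125 127 123 124
  119 126 104  53  31  41  54]
 [ 39  35  34  78 112 124 122 124 131 124 125 122 127 127 128 131 123 124
  129 120 108  55  34  34  43]
 [ 36  34  33  69 115 126 125 123 125 127 125 125 126 124 124 132 1
[... 5153 characters left out ...]
09 112 122 130 137 130 114 111 113 112
   89  49  83 152 160 162 163]
 [157 149  84  46  47  57  74  86 102 109 111 111 110 110 111 112 111 103
   66  46  91 155 163 164 164]
 [157 136  69  42  46  46  42  53  65  84  98 109 108 110 111 112 108  84
   52  55  97 125 147 162 160]
 [140 106  66  48  49  44  45  40  43  47  57  73  95 104 111 113  98  63
   44  69 143 143 133 160 162]
 [114  79  53  43  44  44  46  46  46  46  46  52  57  75  87  99  80  50
   45  65 110 120 149 156 160]
 [ 86  55  48  47  44  46  48  45  46  42  49  45  44  45  46  59  55  48
   60  69  82 126 159 158 158]
 [ 96  78  52  45  45  46  46  44  44  40  45  47  45  44  39  46  44  56
  106 128 133 153 160 159 159]]
```

jog_arm:
  commands:
    - {"dx":-15,"dy":1,"dz":5,"yaw":0,"jaw":1}
    - {"dx":-40,"dy":0,"dz":15,"yaw":0,"jaw":1}
    - {"dx":-35,"dy":0,"dz":25,"yaw":0,"jaw":1}
    - {"dx":-19,"dy":0,"dz":20,"yaw":0,"jaw":1}
    - {"dx":0,"dy":0,"dz":10,"yaw":0,"jaw":1}
    - {"dx":0,"dy":0,"dz":0,"yaw":0,"jaw":1}
    - {"dx":0,"dy":0,"dz":0,"yaw":0,"jaw":1}

```text
time_s: 19.38
position: [0.416, -0.3266, 0.1441]
orientation: [0.707, 0.707, 0.0, 0.001]
wrist_force: [0.4, 0.1, -1.2]
finger_gap: 0.0181
finger_force: 39.1
```

Run:
```python
from h import *
s=robot.state(); P=s['position'];print(s['time_s'],P,s['finger_gap'],s['finger_force'],s['wrist_force'])
f=grab('side','s7');g=grab('scene','c7')
for n,i,bore in(('side',f,(287.2,259.2)),('scene',g,(329.7,262.3))):
    pm=proj(i,P-[0,0,.03]);u,v=int(pm[0]),int(pm[1])
    h=cv2.cvtColor(i['img'],cv2.COLOR_RGB2HSV);m=cv2.inRange(h,(15,140,30),(38,255,255))
    print(n,'predmid',pm.round(1),'bottom',proj(i,P-[0,0,.056]).round(1),'bore pred',proj(i,(P[0],P[1],.06)).round(1),'bore meas',bore)
    for r in range(v-8,v+20,2):
        c=np.where(m[r,u-14:u+15])[0]+u-14
        if len(c): print(r,c.min(),c.max(),(c.min()+c.max())/2,len(c))
    for ax in np.eye(3)[:2]: print('px/mm',(proj(i,P+.001*ax)-proj(i,P)).round(2))
```

```text
19.375 [ 0.41599775 -0.32657766  0.1440691 ] 0.018144784258343198 39.123958249547286 [ 0.42487407  0.13844057 -1.1640077 ]
side predmid [287.8 233.2] bottom [287.3 245.7] bore pred [286.8 258.9] bore meas (287.2, 259.2)
225 274 301 287.5 19
227 273 296 284.5 17
229 281 296 288.5 16
231 281 296 288.5 16
233 281 299 290.0 19
235 280 300 290.0 18
237 280 301 290.5 22
239 280 301 290.5 21
241 280 301 290.5 21
243 280 301 290.5 17
245 280 301 290.5 20
247 281 301 291.0 21
249 296 301 298.5 6
251 297 301 299.0 5
px/mm [ 0.53 -0.03]
px/mm [-0.13 -0.2 ]
scene predmid [332.6 245.6] bottom [331.8 253.1] bore pred [330.9 260.8] bore meas (329.7, 262.3)
237 335 346 340.5 10
239 336 346 341.0 11
241 326 346 336.0 15
243 325 346 335.5 22
245 325 346 335.5 22
247 326 346 336.0 17
249 325 346 335.5 17
251 325 346 335.5 17
253 324 346 335.0 15
255 325 336 330.5 12
257 326 334 330.0 9
259 329 333 331.0 5
px/mm [ 0.38 -0.22]
px/mm [-0.31 -0.31]
```

Bottle and bore agree to within about 1 mm in both views. Descending to just above the mouth, then slowly.

jog_arm:
  commands:
    - {"dx":0,"dy":0,"dz":6,"yaw":0,"jaw":1}
    - {"dx":0,"dy":0,"dz":10,"yaw":0,"jaw":1}
    - {"dx":0,"dy":0,"dz":6,"yaw":0,"jaw":1}
    - {"dx":0,"dy":0,"dz":2,"yaw":0,"jaw":1}
    - {"dx":0,"dy":0,"dz":1,"yaw":0,"jaw":1}
    - {"dx":0,"dy":0,"dz":1,"yaw":0,"jaw":1}
    - {"dx":0,"dy":0,"dz":1,"yaw":0,"jaw":1}

```text
time_s: 20.35
position: [0.4156, -0.3271, 0.1165]
orientation: [0.707, 0.707, 0.0, 0.0]
wrist_force: [-0.4, -0.2, 0.0]
finger_gap: 0.018
finger_force: 39.1
```

jog_arm:
  commands:
    - {"dx":0,"dy":0,"dz":1,"yaw":0,"jaw":1}
    - {"dx":0,"dy":0,"dz":1,"yaw":0,"jaw":1}
    - {"dx":0,"dy":0,"dz":1,"yaw":0,"jaw":1}

```text
time_s: 20.72
position: [0.4155, -0.327, 0.1133]
orientation: [0.707, 0.707, -0.0, 0.0]
wrist_force: [-0.5, -0.4, -1.1]
finger_gap: 0.018
finger_force: 39.1
```

jog_arm:
  commands:
    - {"dx":0,"dy":0,"dz":1,"yaw":0,"jaw":1}
    - {"dx":0,"dy":0,"dz":1,"yaw":0,"jaw":1}
    - {"dx":0,"dy":0,"dz":1,"yaw":0,"jaw":1}

```text
time_s: 21.1
position: [0.4155, -0.327, 0.1102]
orientation: [0.707, 0.707, 0.0, -0.0]
wrist_force: [-1.0, -0.2, -1.3]
finger_gap: 0.018
finger_force: 39.1
```

jog_arm:
  commands:
    - {"dx":0,"dy":0,"dz":1,"yaw":0,"jaw":1}
    - {"dx":0,"dy":0,"dz":1,"yaw":0,"jaw":1}
    - {"dx":0,"dy":0,"dz":1,"yaw":0,"jaw":1}

```text
time_s: 21.48
position: [0.4155, -0.327, 0.1072]
orientation: [0.707, 0.707, -0.0, -0.0]
wrist_force: [-0.0, -0.1, -1.9]
finger_gap: 0.0181
finger_force: 39.1
```

jog_arm:
  commands:
    - {"dx":0,"dy":0,"dz":1,"yaw":0,"jaw":1}
    - {"dx":0,"dy":0,"dz":1,"yaw":0,"jaw":1}
    - {"dx":0,"dy":0,"dz":1,"yaw":0,"jaw":1}

```text
time_s: 21.85
position: [0.4155, -0.327, 0.1042]
orientation: [0.707, 0.707, -0.0, -0.0]
wrist_force: [0.6, 0.6, -1.2]
finger_gap: 0.0183
finger_force: 39.1
```

jog_arm:
  commands:
    - {"dx":0,"dy":0,"dz":1,"yaw":0,"jaw":1}
    - {"dx":0,"dy":0,"dz":1,"yaw":0,"jaw":1}
    - {"dx":0,"dy":0,"dz":1,"yaw":0,"jaw":1}

```text
time_s: 22.22
position: [0.4155, -0.327, 0.1012]
orientation: [0.707, 0.707, -0.0, -0.0]
wrist_force: [-0.2, -0.2, -0.5]
finger_gap: 0.0181
finger_force: 39.1
```

jog_arm:
  commands:
    - {"dx":0,"dy":0,"dz":1,"yaw":0,"jaw":1}
    - {"dx":0,"dy":0,"dz":1,"yaw":0,"jaw":1}
    - {"dx":0,"dy":0,"dz":1,"yaw":0,"jaw":1}

```text
time_s: 22.6
position: [0.4155, -0.327, 0.0983]
orientation: [0.707, 0.707, 0.0, 0.0]
wrist_force: [0.1, 0.8, -1.3]
finger_gap: 0.0178
finger_force: 39.1
```

jog_arm:
  commands:
    - {"dx":0,"dy":0,"dz":1,"yaw":0,"jaw":1}
    - {"dx":0,"dy":0,"dz":1,"yaw":0,"jaw":1}
    - {"dx":0,"dy":0,"dz":1,"yaw":0,"jaw":1}

```text
time_s: 22.98
position: [0.4158, -0.3274, 0.096]
orientation: [0.707, 0.707, -0.0, 0.001]
wrist_force: [-0.7, 1.2, 6.0]
finger_gap: 0.0183
finger_force: 40.0
```

jog_arm:
  commands:
    - {"dx":0,"dy":0,"dz":1,"yaw":0,"jaw":1}
    - {"dx":0,"dy":0,"dz":1,"yaw":0,"jaw":1}
    - {"dx":0,"dy":0,"dz":1,"yaw":0,"jaw":1}

```text
time_s: 23.35
position: [0.4158, -0.3275, 0.0933]
orientation: [0.707, 0.707, -0.0, 0.001]
wrist_force: [-1.6, 0.5, 6.2]
finger_gap: 0.0182
finger_force: 40.0
```

jog_arm:
  commands:
    - {"dx":0,"dy":0,"dz":1,"yaw":0,"jaw":1}
    - {"dx":0,"dy":0,"dz":1,"yaw":0,"jaw":1}

```text
time_s: 23.6
position: [0.4158, -0.3275, 0.0913]
orientation: [0.707, 0.707, -0.0, 0.001]
wrist_force: [-1.0, 0.5, 6.3]
finger_gap: 0.018
finger_force: 40.0
```

jog_arm:
  commands:
    - {"dx":0,"dy":0,"dz":1,"yaw":0,"jaw":1}
    - {"dx":0,"dy":0,"dz":1,"yaw":0,"jaw":1}

```text
time_s: 23.85
position: [0.4158, -0.3275, 0.0893]
orientation: [0.707, 0.707, -0.0, 0.001]
wrist_force: [-0.6, 0.1, 6.6]
finger_gap: 0.0184
finger_force: 40.0
```

jog_arm:
  commands:
    - {"dx":0,"dy":0,"dz":1,"yaw":0,"jaw":1}

```text
time_s: 23.98
position: [0.4158, -0.3275, 0.0883]
orientation: [0.707, 0.707, -0.0, 0.001]
wrist_force: [-1.4, 0.7, 6.2]
finger_gap: 0.0178
finger_force: 40.0
```

jog_arm:
  commands:
    - {"dx":0,"dy":0,"dz":1,"yaw":0,"jaw":1}

```text
time_s: 24.1
position: [0.4158, -0.3275, 0.0873]
orientation: [0.707, 0.707, -0.0, 0.001]
wrist_force: [-2.0, -0.2, 6.8]
finger_gap: 0.0184
finger_force: 40.0
```

jog_arm:
  commands:
    - {"dx":0,"dy":0,"dz":1,"yaw":0,"jaw":1}

```text
time_s: 24.22
position: [0.4158, -0.3275, 0.0863]
orientation: [0.707, 0.707, -0.0, 0.001]
wrist_force: [-2.1, -0.4, 6.0]
finger_gap: 0.0182
finger_force: 40.0
```

jog_arm:
  commands:
    - {"dx":0,"dy":0,"dz":1,"yaw":0,"jaw":1}

```text
time_s: 24.35
position: [0.4158, -0.3275, 0.0854]
orientation: [0.707, 0.707, -0.0, 0.001]
wrist_force: [-2.0, 0.2, 8.7]
finger_gap: 0.0179
finger_force: 40.3
```

jog_arm:
  commands:
    - {"dx":0,"dy":0,"dz":1,"yaw":0,"jaw":1}

```text
time_s: 24.48
position: [0.4159, -0.3278, 0.0849]
orientation: [0.707, 0.707, -0.0, 0.001]
wrist_force: [-2.9, 0.5, 11.1]
finger_gap: 0.0185
finger_force: 40.7
```

jog_arm:
  commands:
    - {"dx":0,"dy":0,"dz":0.5,"yaw":0,"jaw":1}

```text
time_s: 24.6
position: [0.416, -0.3279, 0.0847]
orientation: [0.707, 0.707, -0.0, 0.001]
wrist_force: [-2.9, 0.1, 11.7]
finger_gap: 0.018
finger_force: 40.8
```

jog_arm:
  commands:
    - {"dx":0,"dy":0,"dz":0.5,"yaw":0,"jaw":1}
    - {"dx":0,"dy":0,"dz":0,"yaw":0,"jaw":1}
    - {"dx":0,"dy":0,"dz":0,"yaw":0,"jaw":1}

```text
time_s: 24.98
position: [0.4161, -0.328, 0.0846]
orientation: [0.707, 0.707, -0.0, 0.002]
wrist_force: [-3.0, 0.5, 11.6]
finger_gap: 0.0181
finger_force: 40.9
```

Stop felt: force rose from 6.3 to about 12 N with almost no further travel, after 12 mm of plate motion. Unloading, releasing and retreating.

jog_arm:
  commands:
    - {"dx":0,"dy":0,"dz":-1.5,"yaw":0,"jaw":1}
    - {"dx":0,"dy":0,"dz":-1.5,"yaw":0,"jaw":1}
    - {"dx":0,"dy":0,"dz":0,"yaw":0,"jaw":0.65}
    - {"dx":0,"dy":0,"dz":0,"yaw":0,"jaw":0.5}
    - {"dx":0,"dy":0,"dz":0,"yaw":0,"jaw":0.3}
    - {"dx":0,"dy":0,"dz":0,"yaw":0,"jaw":0.3}

```text
time_s: 25.72
position: [0.4154, -0.3269, 0.085]
orientation: [0.707, 0.707, -0.0, -0.0]
wrist_force: [-0.6, 0.4, 0.4]
finger_gap: 0.0596
finger_force: 0.0
```

jog_arm:
  commands:
    - {"dx":0,"dy":0,"dz":-4,"yaw":0,"jaw":0.3}
    - {"dx":0,"dy":0,"dz":-15,"yaw":0,"jaw":0.3}
    - {"dx":0,"dy":0,"dz":-40,"yaw":0,"jaw":0.3}
    - {"dx":0,"dy":0,"dz":-50,"yaw":0,"jaw":0.3}
    - {"dx":20,"dy":0,"dz":-30,"yaw":0,"jaw":0.3}
    - {"dx":40,"dy":0,"dz":0,"yaw":0,"jaw":0.3}
    - {"dx":20,"dy":0,"dz":0,"yaw":0,"jaw":0.3}
    - {"dx":0,"dy":0,"dz":0,"yaw":0,"jaw":0.3}

```text
time_s: 26.72
position: [0.4155, -0.246, 0.2249]
orientation: [0.706, 0.708, -0.0, 0.0]
wrist_force: [0.4, -0.6, 0.6]
finger_gap: 0.0599
finger_force: 0.0
```

Run:
```python
from h import *
s=robot.state(); print(s['time_s'],s['position'],s['finger_gap'],s['wrist_force'])
f=grab('side','s9');g=grab('scene','c9')
# cap tops: expected docked bottle top near z=.060-.030+.073=.103
for n,i in(('side',f),('scene',g)):
    h=cv2.cvtColor(i['img'],cv2.COLOR_RGB2HSV)
    m=cv2.inRange(h,(18,50,110),(42,255,255))
    for q,X in(('dock',(.4157,-.3275)),('near',(.506,-.033))):
        z0=.06 if q=='dock' else .085
        u,v=proj(i,(*X,z0));u=int(round(u))
        rows=[(r,int(np.sum(m[r,u-12:u+13]>0)),round(float(np.where(m[r,u-12:u+13])[0].mean()+u-12),1) if m[r,u-12:u+13].any() else None) for r in range(int(v)-36,int(v)+8,3)]
        print(n,q,'floor/mouth px',(u,round(v)), 'exp top rows',[round(float(proj(i,(*X,z))[1]),1) for z in((.099,.103,.106) if q=='dock' else(.15,.158))]);print(rows)
```

```text
26.725 [ 0.41547859 -0.24604787  0.22485612] 0.059940697333596644 [ 0.4320548  -0.57437004  0.57893818]
side dock floor/mouth px (287, 259) exp top rows [240.7, 238.8, 237.3]
[(223, 0, None), (226, 5, 285.2), (229, 8, 285.2), (232, 11, 288.9), (235, 19, 288.9), (238, 19, 289.3), (241, 22, 288.0), (244, 19, 289.4), (247, 18, 290.1), (250, 17, 288.4), (253, 15, 288.3), (256, 14, 287.5), (259, 8, 287.5), (262, 3, 289.3), (265, 0, None)]
side near floor/mouth px (294, 195) exp top rows [171.2, 168.2]
[(159, 0, None), (162, 0, None), (165, 0, None), (168, 0, None), (171, 6, 295.5), (174, 7, 296.0), (177, 7, 296.0), (180, 7, 296.0), (183, 12, 293.9), (186, 0, None), (189, 7, 289.7), (192, 6, 294.5), (195, 1, 306.0), (198, 3, 295.3), (201, 1, 303.0)]
scene dock floor/mouth px (331, 261) exp top rows [250.3, 249.2, 248.3]
[(225, 25, 331.0), (228, 25, 331.0), (231, 18, 334.3), (234, 16, 335.5), (237, 15, 334.8), (240, 11, 338.0), (243, 6, 340.3), (246, 1, 343.0), (249, 15, 333.0), (252, 11, 331.0), (255, 9, 331.0), (258, 9, 331.2), (261, 12, 330.5), (264, 10, 330.5), (267, 0, None)]
scene near floor/mouth px (286, 162) exp top rows [142.7, 140.2]
[(126, 0, None), (129, 0, None), (132, 0, None), (135, 0, None), (138, 0, None), (141, 7, 285.0), (144, 10, 285.5), (147, 8, 285.5), (150, 8, 286.0), (153, 10, 285.3), (156, 0, None), (159, 0, None), (162, 0, None), (165, 0, None), (168, 0, None)]
```

```bash
python3 -c "
from rig import robot
print(robot.sign_off())"
```

```text
the job is handed in; nothing more can be done
None
```

The balance tipped toward the bottle I placed in the far pan, so I took that one as the heavier and pressed it into the dock until I felt the stop: about 12 mm of travel, then about 12 N, short of the 14 N guide. The lighter bottle still stands upright in the near pan, and I handed the job in at about 27 s; no result came back.

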